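# Lock the cross-slide stage with its taper pin

## Task

Draw the square-headed taper pin out of the wooden rack, put its nose through the hole in the optical stage's upper plate and feel lightly, a few millimetres to each side, for the bore hidden in the bed below, which is just under a centimetre out of line in an unknown direction; the sliding plates follow the pin. Then drive the pin gently down, giving way to side push, so that it pulls both plates into line over the bore and its collar sits flush on the upper plate, and let go. Never force it (over 40 N spoils the bores), and leave everything else on the bench where it is.

Things in the scene. Friction and masses are not known exactly. Their poses are not given: they have to be found in the camera images.
- pin_head (a point): Centre of the square head (26 x 26 x 32 mm tall, sides along this point's x and y) of the steel taper pin, 0.2 kg, hanging upright in one of the rack's three holes, z up, its collar on the rack's top board. Under the head: a round collar 30 mm across, 6 mm thick, then a 54 mm shank. The nose is 76 mm below this point, the collar's underside 22 mm below.
- pin_collar (a point): Centre of the underside of the pin's collar, 22 mm below the head's centre; this face must end flush on the upper plate.
- pin_tip (a point): The pin's nose, 54 mm below the collar's underside, on the axis. From the collar down the shank is straight, 16 mm across, for 24 mm, then tapers over 30 mm to a 3 mm nose.
- plate_hole (a point): Mouth of the 17.5 mm through hole in the middle of the stage's upper plate (92 x 76 x 8 mm), at its upper face, 58 mm above the bench, z up. It slides level along its y, riding on a second plate (8 mm thick, 1 mm below, same hole, up to 1.5 mm out of line) that slides along x; both go 16 mm either way against 2 to 3 N of dry friction and stay where left. A pin in the holes drags them along.
- stage: Heavy grey bed, 150 x 110 x 40 mm, fixed; origin under its centre. Under the plates is a fixed steel bush: a flat face 39 mm above the bench with a 17.5 mm bore, 34 mm deep. Its place is not measured: the bore's axis is 6.8 to 10.5 mm from the upper hole's at the start, any direction. The nose drops in when within 6 mm of that axis; elsewhere it meets the face, 19 mm under the upper plate's top.
- rack: Wooden rack fixed to the bench, 56 x 220 x 85 mm tall; origin under its centre. Its top board, 14 mm thick, has three 19 mm holes 75 mm apart in a row along its y.
- plug_mid (a point): A bystander in another hole of the rack: a steel plug with a low round head 24 mm across and a straight blunt 16 mm shank; point on its axis 50 mm above its foot.
- tube_mid (a point): A bystander in another hole of the rack: a corked glass test tube, 16 mm across, 114 mm tall; point on its axis 50 mm above its foot.
- weight: A bystander: brass balance weight with a small knob, 28 mm across, 42 mm tall; origin under its centre.
- weight_box: A bystander: blue box for the weights, 77 x 112 x 59 mm; origin under its centre.
- reagent: A bystander: corked glass bottle, 64 mm across, 120 mm tall; origin under its centre.
- reagent2: A bystander: amber jar, 64 mm across, 110 mm tall; origin under its centre.
- beaker: A bystander: glass beaker, 70 mm across, 90 mm tall; origin under its centre.

How it is judged:
By the outcome, as a careful person would: the job done as asked, in the order asked, and still so for the second after the job is handed in, with the robot touching nothing.
It also fails if it takes over 72 s, if anything falls off the work surface, if the arm or the gripper's body presses on something with over 40 N, if the wrist force passes 120 N, or if a joint passes its speed limit or range.

## Robot

A 6-joint arm with a two-finger parallel gripper is mounted at the origin on the work surface. World frame = base frame: x ahead of the robot, y to its left, z up, the work surface at z = 0. Lengths are in m, angles in rad, forces in N, time in s.
With the tool pointing down it reaches from about 0.3 to 0.875 m from the base axis. Payload 6.4 kg.
Tool frame: the origin (TCP) lies at the very end of the fingers, on their centre line; the grasp point (between the pads) lies 19 mm behind it; x points along the fingers, y is the direction in which the jaws open and shut, and the axes are right-handed (so a half turn about x gives the same grasp; the last joint's range is limited). The gripper opens to 85 mm and grips with 20 to 120 N. Pads are 22 mm wide; open, the fingers measure 114 mm over their backs; the gripper's body (76 mm by 85 mm) begins 54 mm behind the grasp point. The pads swing forward as they close: fully open they stand 13 mm farther back than shut.
Start: joints at [-1.529, 0.181, 1.607, -0, 1.354, -0.206], TCP at [0.141, -0.557, 0.2] pointing down, gripper open.
Joint ranges: [-2.99, 2.99], [-0.89, 2.07], [0.3, 2.58], [-1.14, 4.28], [0, 2.63], [-3.12, 3.12]. Speed limits (rad/s): [2.57, 2.57, 3.01, 3.14, 3.14, 3.14].

## Interface

Orientations are given as a 3x3 rotation matrix whose columns are the frame's x, y, z axes.
In Python, from bench import get_obs, read_camera, close_job gives the robot as it stands.
- The arm moves only by the shell command python3 -m crank 'ROWS'. ROWS is JSON, a list of rows, each a list of 7 numbers: the shift along the tool's x, y, z in mm, then the turn, a rotation vector about the tool's x, y, z in degrees, then the opening, from 0 (shut) to 1 (fully open). In form: [[dx, dy, dz, wx, wy, wz, gripper], ...]. A call has exactly 8 rows; each row is the pose to reach, as a shift and turn from the pose commanded when the call began, along the tool's axes at that moment; what a row does not reach only later rows make up. A row lasts 1/8 s, in which the tool goes at most 62.5 mm and 10.7 degrees, less where a joint would pass 70% of its speed; a pose out of reach is approached as far as the arm can. A call with a gripper value outside its range is refused whole. The fingers move at their own pace and stop on an object; the grip force is fixed at half the most. Time passes only in rows, so rows that repeat a pose let the fingers close, or fill a call up. It gives the time, the measured TCP pose, the force and the opening at its end, in the units of the state.
- get_obs(): the state, without advancing time (a new reading comes with each control period).
- read_camera(name): name is "side" or "top" or "wrist"; returns a dict with "color" (420x560x3 uint8, red, green, blue), "vfov" (degrees; the focal length in pixels is half the picture's height over the tangent of half this angle, whatever the lens; pixels are square), "cx", "cy" (the principal point, pixels), "T" (4x4, takes a point from camera to world coordinates). Camera axes: x right, y up, looking along -z (the intrinsics and any distortion apply to the point x, -y, -z); pixel columns grow to the right and rows downward; lengths in m; the calibration is good to about 2 mm. A picture is of the moment at which its call begins. There is no depth.
- close_job(): hands the job in, once; it reports no verdict.
The state is a dict: "t": time; "joints": joint angles; "qd": joint speeds; "effort": joint torques, N m; "position": TCP position; "orientation": TCP orientation; "ft_force": force on the tool from outside, world axes, zero at the start; "moment": the same for the moment, N m; "width": opening from 0.0 (shut) to 1.0 (fully open).
Only numpy, scipy, OpenCV 4.12 (cv2) and the standard library are available. Lean on these libraries where they do the work, as an engineer would, in place of code of your own. Each camera call takes 0.05 s, during which the arm holds its last target. There are 200 camera calls.

## Working session

There is one attempt and no reset: what is moved stays moved. The work goes in short steps, Python scripts to look and compute and a shell command to move; the robot and the scene stay as the last step left them, time stands still between calls to the robot, and variables do not carry over. Pictures are saved under pics/ and viewed, about 8 in all and at most 12, crops included, and the job is handed in when it is done.

```bash
ls; mkdir -p pics; cat > h.py <<'E'
import numpy as np, cv2
from bench import get_obs, read_camera, close_job
def shot(n,f):
    r=read_camera(n); cv2.imwrite('pics/'+f,r['color'][:,:,::-1]); np.save('pics/'+f+'.npy',np.array([r['vfov'],r['cx'],r['cy'],*np.array(r['T']).ravel()])); return r
def ray(f,u,v):
    a=np.load('pics/'+f+'.npy'); F=210/np.tan(np.radians(a[0])/2); T=a[3:].reshape(4,4)
    d=T[:3,:3]@np.array([(u-a[1])/F,-(v-a[2])/F,-1]); return T[:3,3],d/np.linalg.norm(d)
def onz(f,u,v,z):
    o,d=ray(f,u,v); return o+d*(z-o[2])/d[2]
def proj(f,p):
    a=np.load('pics/'+f+'.npy'); F=210/np.tan(np.radians(a[0])/2); T=a[3:].reshape(4,4)
    q=T[:3,:3].T@(np.array(p)-T[:3,3]); return a[1]+F*q[0]/-q[2], a[2]-F*q[1]/-q[2]
def cross(rs):
    A=0;b=0
    for o,d in rs:
        P=np.eye(3)-np.outer(d,d);A=A+P;b=b+P@o
    return np.linalg.solve(A,b)
E
python3 - <<'E'
from h import *
r=shot('top','top0.png');print({k:v for k,v in r.items() if k!='color'})
r=shot('side','side0.png');print({k:v for k,v in r.items() if k!='color'})
o=get_obs();print(o)
a=cv2.imread('pics/top0.png')
E
```

```text
pics
{'vfov': 51.3852218423034, 'cx': 283.0015142001054, 'cy': 205.8277489123106, 'T': array([[ 0.01543084,  0.98424523, -0.17613411,  0.38704786],
       [-0.99970031,  0.01853493,  0.01599182, -0.08521693],
       [ 0.0190045 ,  0.17583456,  0.98423627,  1.2256269 ],
       [ 0.        ,  0.        ,  0.        ,  1.        ]])}
{'vfov': 55.740527243741425, 'cx': 281.0927350850529, 'cy': 208.64561793880407, 'T': array([[-0.90152948,  0.29576029, -0.31586461,  0.25315513],
       [-0.43251886, -0.59378147,  0.67849171,  0.57673024],
       [ 0.01311635,  0.74829768,  0.6632334 ,  0.73142485],
       [ 0.        ,  0.        ,  0.        ,  1.        ]])}
{'t': 0.1, 'joints': array([-1.52932777e+00,  1.81450979e-01,  1.60788612e+00, -9.04320472e-06,
        1.35377441e+00, -2.06313580e-01]), 'qd': array([ 7.62787192e-05, -8.36283286e-04, -2.94300322e-03,  5.41367160e-04,
       -5.46241743e-04,  3.58971547e-04]), 'effort': array([ 1.27684521e-03, -4.45876944e+01, -3.52238238e+01, -4.14619517e-04,
        4.18960350e-03,  1.94864988e-06]), 'position': array([ 0.14100549, -0.55690331,  0.19929371]), 'orientation': array([[-7.17901841e-05,  2.45256275e-01, -9.69458279e-01],
       [ 1.51718384e-03, -9.69457139e-01, -2.45256098e-01],
       [-9.99998846e-01, -1.48845342e-03, -3.02501351e-04]]), 'ft_force': array([-0.41544096, -0.16154197, -0.05116533]), 'moment': array([ 0.02418609, -0.01088154, -0.00693669]), 'width': 0.9985218592108821}
```

View pics/top0.png

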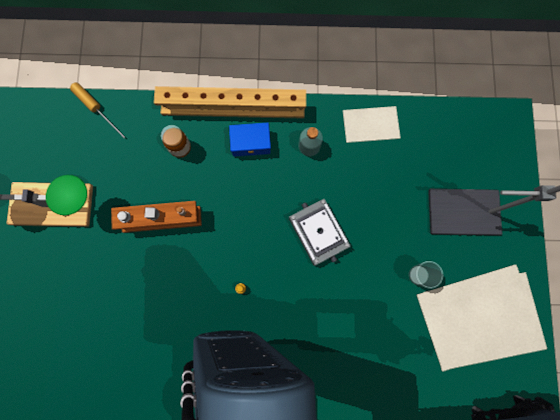

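View pics/side0.png

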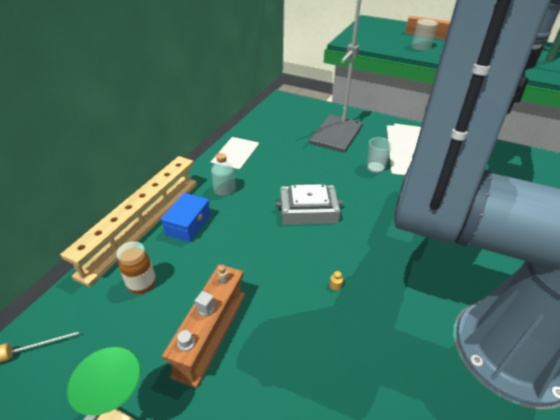

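The pin's square head is the middle item of the rack (top 150,213; side 205,303). The plug is at top (123,216) and the tube at (183,212). The stage hole is at top (320,231) and side about (310,195). Enlarged crops will give exact pixels.

```bash
python3 - <<'E'
from h import *
t=cv2.imread('pics/top0.png');s=cv2.imread('pics/side0.png')
c=lambda i,x,y,w,h:cv2.resize(i[y:y+h,x:x+w],(400,300),interpolation=cv2.INTER_CUBIC)
m=np.vstack([np.hstack([c(t,110,180,100,75),c(t,270,190,100,75)]),np.hstack([c(s,160,260,100,75),c(s,260,160,100,75)])])
cv2.imwrite('pics/m.png',m)
E
```

```text
(no output)
```

View pics/m.png

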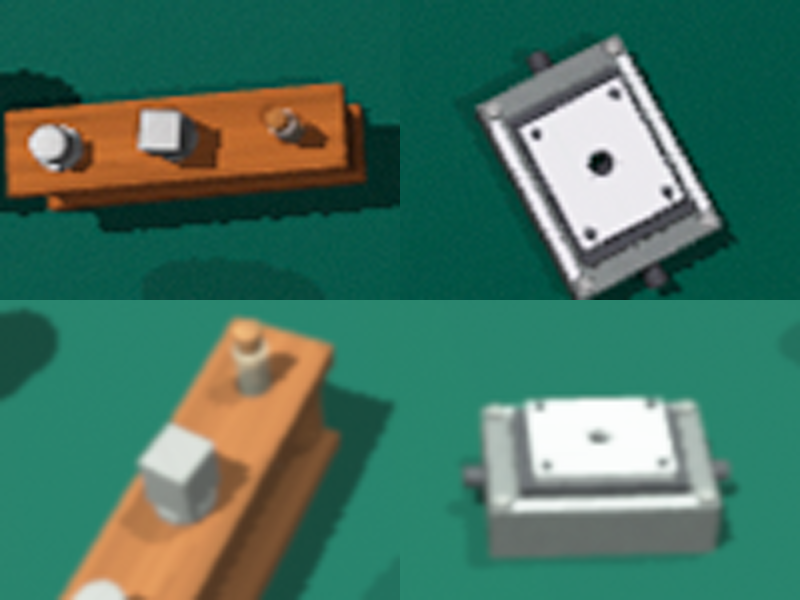

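```bash
python3 - <<'E'
from h import *
T=lambda x,y:(110+x/4,180+y/4)
S=lambda x,y:(270+(x-400)/4,190+y/4)
print('head',cross([ray('top0.png',150,213.2),ray('side0.png',204.75,298.75)]))
print('headz',onz('top0.png',150,213.2,.123),onz('side0.png',204.75,298.75,.123))
print('hole',cross([ray('top0.png',320,230.75),ray('side0.png',310,194)]))
print('holez',onz('top0.png',320,230.75,.058),onz('side0.png',310,194,.058))
sc=[onz('top0.png',*S(*p),.058) for p in [(536,134),(615,93),(668,191),(590,234)]]
for i in range(4):
  d=sc[(i+1)%4]-sc[i];print('plate edge',np.hypot(*d[:2])*1e3,np.degrees(np.arctan2(d[1],d[0])))
for a,b in [((5,112),(342,84)),((5,195),(348,165))]:
  d=onz('top0.png',*T(*b),.085)-onz('top0.png',*T(*a),.085);print('rack',np.degrees(np.arctan2(d[1],d[0])))
for n,p in [('weight',(240,289))]: print(n,onz('top0.png',*p,.03))
print('tube',onz('top0.png',*T(277,118),.12),'plug',onz('top0.png',*T(50,143),.1))
o=get_obs();print(np.linalg.norm(o['position'][:2]))
E
```

```text
head [0.56165187 0.2375222  0.11691843]
headz [0.55894778 0.2349228  0.123     ] [0.56049826 0.24131692 0.123     ]
hole [ 0.53114159 -0.20516284  0.05349995]
holez [ 0.52966276 -0.20494555  0.058     ] [ 0.53024414 -0.19982016  0.058     ]
plate edge 60.83977848141752 -61.499682402590054
plate edge 75.07013344987419 -151.66664309008627
plate edge 60.32485593494501 119.55467716583269
plate edge 76.18046894354721 28.730749348140606
rack -84.04410582295944
rack -83.88271394015048
weight [0.37188443 0.00737737 0.03      ]
tube [0.57036652 0.16206713 0.12      ] plug [0.55453825 0.31198397 0.1       ]
0.574477016611707
```

```bash
python3 -m crank '[[-20,-40,-36,0,0,0,1],[-50,-80,-72,0,0,0,1],[-50,-120,-108,0,0,0,1],[-50,-160,-144,0,0,0,1],[-50,-200,-180,0,0,0,1],[-50,-250,-225,0,0,0,1],[-50,-292,-263,0,0,0,1],[-50,-334,-300,0,0,0,1]]'; python3 -m crank '[[0,-42,-38,-10,0,0,1],[0,-84,-76,-20,0,0,1],[0,-126,-114,-30,0,0,1],[0,-168,-152,-40,0,0,1],[0,-210,-189,-50,0,0,1],[0,-252,-227,-60,0,0,1],[0,-294,-264,-71,0,0,1],[0,-334,-301,-82,0,0,1]]'
python3 - <<'E'
from h import *
o=get_obs();print(o['t'],o['position'],o['orientation'],o['joints'])
r=shot('wrist','w1.png');print(r['vfov'],r['cx'],r['cy'],r['T'])
E
```

```text
t: 1.1
position: [0.3504, -0.1581, 0.25]
orientation: [[0.0, 0.245, -0.969], [-0.0, -0.969, -0.245], [-1.0, 0.0, -0.0]]
ft_force: [0.8, -0.3, 0.1]
width: 1.005
t: 2.1
position: [0.5602, 0.2394, 0.2495]
orientation: [[-0.001, 0.994, 0.106], [-0.0, 0.106, -0.994], [-1.0, -0.001, 0.0]]
ft_force: [0.8, 0.4, -0.0]
width: 0.999
2.1 [0.56018428 0.23942392 0.24954146] [[-6.77440323e-04  9.94406167e-01  1.05621572e-01]
 [-2.89414084e-04  1.05621397e-01 -9.94406374e-01]
 [-9.99999729e-01 -7.04219346e-04  2.16242957e-04]] [ 2.09394143e-01  2.20699800e-01  1.45982899e+00 -1.43124260e-04
  1.46178667e+00  1.03590890e-01]
65.66730152723984 282.8213436254189 207.55046081889273 [[ 9.94569589e-01 -9.90614815e-02 -3.19085588e-02  5.51071137e-01]
 [ 1.04070393e-01  9.44199801e-01  3.12499744e-01  3.20496387e-01]
 [-8.28632740e-04 -3.14123478e-01  9.49381775e-01  4.23340820e-01]
 [ 0.00000000e+00  0.00000000e+00  0.00000000e+00  1.00000000e+00]]
```

View pics/w1.png

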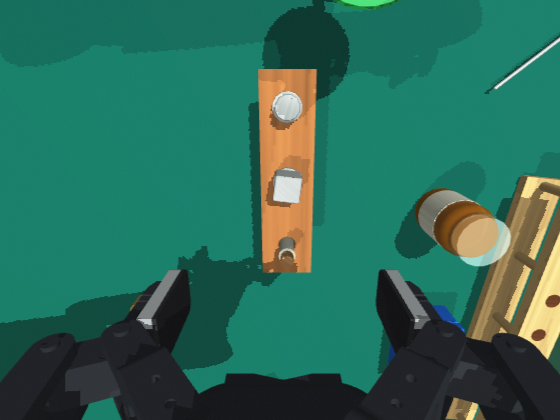

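Pin head top face is at about (288,189), with plug (287,107) above and tube (287,255) below. I'll measure the head's corners by mask.

```bash
python3 - <<'E'
from h import *
im=cv2.imread('pics/w1.png');hsv=cv2.cvtColor(im,cv2.COLOR_BGR2HSV)
roi=np.zeros(im.shape[:2],np.uint8);roi[165:212,265:312]=1
m=((hsv[...,1]<40)&(hsv[...,2]>165)&(roi>0)).astype(np.uint8)
n,l,st,c=cv2.connectedComponentsWithStats(m);i=1+np.argmax(st[1:,4]);m=(l==i).astype(np.uint8)
cs=cv2.findContours(m,0,2)[0];rc=cv2.minAreaRect(max(cs,key=cv2.contourArea));print(rc,c[i],st[i])
P=[onz('w1.png',u,v,.123) for u,v in cv2.boxPoints(rc)]
for k in range(4):
  d=P[(k+1)%4]-P[k];print(np.hypot(*d[:2])*1e3,np.degrees(np.arctan2(d[1],d[0])))
u,v=rc[0];print(onz('w1.png',u,v,.123))
print('3view',cross([ray('w1.png',u,v),ray('top0.png',150,213.2)]),cross([ray('w1.png',u,v),ray('side0.png',204.75,298.75)]))
print('pixel check of w1 pt in crop')
cv2.imwrite('pics/w1c.png',cv2.resize(im[155:225,250:330],None,fx=8,fy=8,interpolation=cv2.INTER_CUBIC))
E
```

```text
((287.0409240722656, 189.15187072753906), (26.28927993774414, 25.179288864135742), 6.709836483001709) [287.02134146 189.08689024] [273 176  29  27 656]
24.786763767641308 88.99067774108816
24.799292601484368 -0.8622970614034687
24.8684165285539 -89.56252854334628
25.42710641499565 178.9679460386622
[0.56324549 0.2404481  0.123     ]
3view [0.56218834 0.23785677 0.1119691 ] [0.56328669 0.23874801 0.11775602]
pixel check of w1 pt in crop
```

View pics/w1c.png

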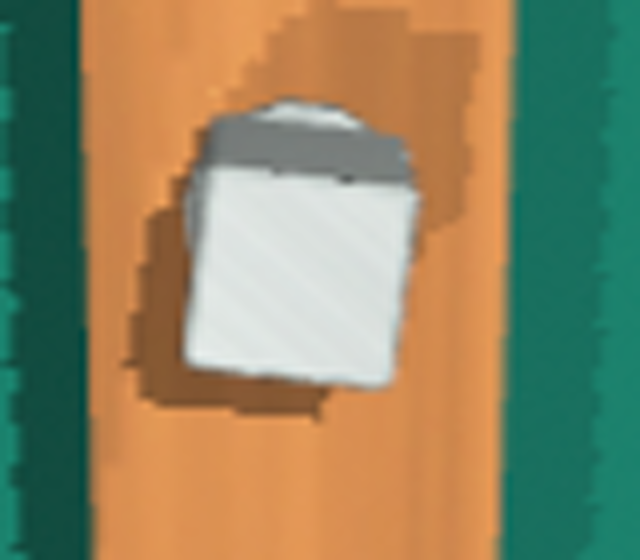

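```bash
python3 -m crank '[[25,2,0.5,3,0,0,0.6],[50,2,0.5,7,0,0,0.6],[75,2,0.5,7,0,0,0.6],[100,2,0.5,7,0,0,0.6],[120,2,0.5,7,0,0,0.6],[135,2,0.5,7,0,0,0.6],[147,2,0.5,7,0,0,0.6],[154,2,0.5,7,0,0,0.6]]'; python3 -m crank '[[0,0,0,0,0,0,0.45],[0,0,0,0,0,0,0.4],[0,0,0,0,0,0,0],[0,0,0,0,0,0,0],[0,0,0,0,0,0,0],[0,0,0,0,0,0,0],[0,0,0,0,0,0,0],[0,0,0,0,0,0,0]]'
python3 - <<'E'
from h import *
o=get_obs();print(o['t'],o['position'],o['orientation'],o['ft_force'],o['moment'],o['width'])
shot('wrist','w2.png')
E
```

```text
t: 3.15
position: [0.5619, 0.2373, 0.0956]
orientation: [[-0.0, 1.0, -0.023], [-0.0, -0.023, -1.0], [-1.0, -0.0, 0.0]]
ft_force: [-0.1, -0.1, 0.9]
width: 0.598
t: 4.15
position: [0.5619, 0.2373, 0.0961]
orientation: [[-0.0, 1.0, -0.023], [-0.0, -0.023, -1.0], [-1.0, -0.0, 0.0]]
ft_force: [-0.8, 0.3, -0.8]
width: 0.002
4.15 [0.56186385 0.23725838 0.09606935] [[-6.89940970e-05  9.99736262e-01 -2.29652418e-02]
 [-5.31480385e-06 -2.29652422e-02 -9.99736264e-01]
 [-9.99999998e-01 -6.88538451e-05  6.89786828e-06]] [-0.77406261  0.32255581 -0.83592128] [ 0.04081974  0.03327435 -0.03764922] 0.0017894084877656045
```

View pics/w2.png

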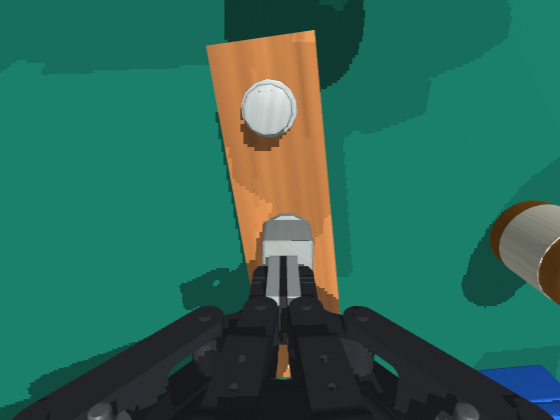

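Gripper shut on nothing: the fingertips show at about (283,265), overlapping the lower edge of the head's top face (head at about (288,235)). I'll compare that with the projections.

```bash
python3 - <<'E'
from h import *
o=get_obs();p=o['position']
print('tcp px',proj('w2.png',p),'tcp+19',proj('w2.png',p+[0,0,.019]), 'w1 tcp',proj('w1.png',[.5602,.2394,.2495]))
print('cam',np.load('pics/w2.png.npy')[3:].reshape(4,4)[:3,3])
for z in (.091,.123):
  print(z,[np.round(proj('w2.png',[.563+a,.2404+b,z])) for a,b in [(-.013,-.013),(.013,-.013),(.013,.013),(-.013,.013)]])
# head top front edge mid, two wrist views
im=cv2.imread('pics/w2.png')
cv2.imwrite('pics/w2c.png',cv2.resize(im[195:325,230:350],None,fx=5,fy=4.5,interpolation=cv2.INTER_CUBIC))
E
```

```text
tcp px (np.float64(284.33189595428047), np.float64(246.43213937307002)) tcp+19 (np.float64(284.48352105107233), np.float64(261.7466387619077)) w1 tcp (np.float64(284.1587704652582), np.float64(246.58063716045993))
cam [0.56302096 0.31869374 0.26987395]
0.091 [array([265., 258.]), array([308., 257.]), array([308., 217.]), array([263., 218.])]
0.123 [array([262., 287.]), array([312., 286.]), array([313., 239.]), array([260., 240.])]
```

View pics/w2c.png

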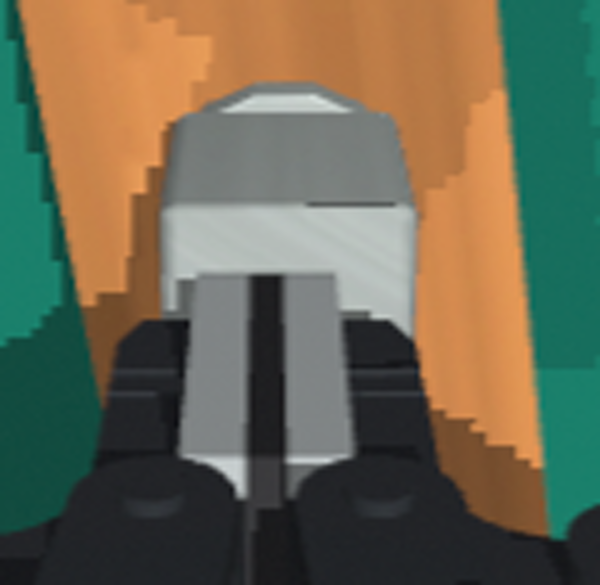

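```bash
python3 - <<'E'
from h import *
for u,v in [(275,256),(291,256),(275,297)]:
  o,d=ray('w2.png',u,v)
  for y in (.2373,.2483): print(u,v,y,o+d*(y-o[1])/d[1])
E
python3 -m crank '[[0,0,0,0,0,0,0.3],[0,0,0,0,0,0,0.6],[0,0,0,0,0,0,0.6],[0,0,0,0,0,0,0.6],[3,0,0,0,0,0,0.6],[6,0,0,0,0,0,0.6],[9,0,0,0,0,0,0.6],[12,0,0,0,0,0,0.6]]'
python3 - <<'E'
from h import *
o=get_obs();print(o['t'],o['position'],o['ft_force'],o['width'])
shot('side','s3.png'); shot('wrist','w3.png')
a=cv2.imread('pics/s3.png')[230:350,130:290];b=cv2.imread('pics/w3.png')[170:350,150:430]
cv2.imwrite('pics/sw3.png',np.hstack([cv2.resize(a,(400,300),interpolation=2),cv2.resize(b,(400,300),interpolation=2)]))
E
```

```text
275 256 0.2373 [0.55668845 0.2373     0.10823121]
275 256 0.2483 [0.55754426 0.2483     0.13007651]
291 256 0.2373 [0.56548294 0.2373     0.10865785]
291 256 0.2483 [0.56515022 0.2483     0.13044548]
275 297 0.2373 [0.55759197 0.2373     0.14750527]
275 297 0.2483 [0.55832567 0.2483     0.16404285]
t: 5.2
position: [0.5618, 0.2373, 0.0838]
orientation: [[-0.0, 1.0, -0.023], [-0.0, -0.023, -1.0], [-1.0, -0.0, 0.0]]
ft_force: [-0.7, 0.1, -1.0]
width: 0.6
5.2 [0.56181181 0.23726405 0.08378366] [-0.6506118   0.13669714 -0.96213686] 0.6003274012304739
```

View pics/sw3.png

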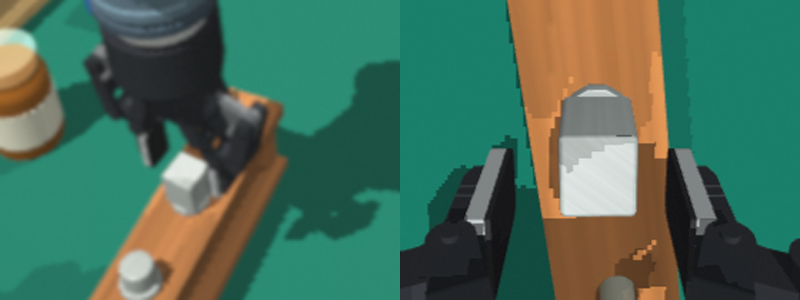

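The jaws straddle the head. In the side view the left finger's tip is at about full pixel (192,296) and the right one's at (218,308). I'll compute the tip heights.

```bash
python3 - <<'E'
from h import *
for u,v in [(192,296),(218,308)]:
  o,d=ray('s3.png',u,v)
  for y in (.2263,.2373,.2483): print(u,v,y,o+d*(y-o[1])/d[1])
for u,v in [(150+195/400*280*1-.0,170+150*.6-0),(150+505-400,0)][:1]: pass
for cx in (497,680):
  u=150+(cx-400)*.7; 
  o,d=ray('w3.png',u,260)
  for y in (.2263,.2373,.2483): print('w',u,y,o+d*(y-o[1])/d[1])
E
```

```text
192 296 0.2263 [0.60531028 0.2263     0.0856786 ]
192 296 0.2373 [0.59425614 0.2373     0.10594856]
192 296 0.2483 [0.58320199 0.2483     0.12621853]
218 308 0.2263 [0.54575181 0.2263     0.08367672]
218 308 0.2373 [0.5365672  0.2373     0.10400952]
218 308 0.2483 [0.5273826  0.2483     0.12434233]
w 217.89999999999998 0.2263 [0.520494   0.2263     0.07755077]
w 217.89999999999998 0.2373 [0.52553588 0.2373     0.0989429 ]
w 217.89999999999998 0.2483 [0.53057776 0.2483     0.12033503]
w 346.0 0.2263 [0.59838738 0.2263     0.08115885]
w 346.0 0.2373 [0.59414983 0.2373     0.10212115]
w 346.0 0.2483 [0.58991229 0.2483     0.12308345]
```

```bash
python3 -m crank '[[2,0,0,0,0,0,0.6],[4,0,0,0,0,0,0.6],[6,0,0,0,0,0,0.6],[8,0,0,0,0,0,0.5],[8,0,0,0,0,0,0],[8,0,0,0,0,0,0],[8,0,0,0,0,0,0],[8,0,0,0,0,0,0]]'
python3 - <<'E'
from h import *
o=get_obs();print(o['t'],o['position'],o['ft_force'],o['moment'],o['width'])
E
```

```text
t: 6.3
position: [0.5622, 0.2372, 0.0762]
orientation: [[0.001, 1.0, -0.023], [0.0, -0.023, -1.0], [-1.0, 0.001, -0.0]]
ft_force: [0.8, 0.3, -0.8]
width: 0.283
6.3 [0.56216492 0.23724375 0.07622755] [ 0.83257496  0.25357189 -0.7518574 ] [-0.02828944 -0.26843854  0.0368234 ] 0.28309255934950484
```

```bash
python3 -m crank '[[-4,0,0,0,0,0,0],[-14,0,0,0,0,0,0],[-30,0,0,0,0,0,0],[-50,0,0,0,0,0,0],[-75,0,0,0,0,0,0],[-98,0,0,0,0,0,0],[-114,0,0,0,0,0,0],[-120,0,0,0,0,0,0]]'
python3 - <<'E'
from h import *
o=get_obs();print(o['t'],o['position'],o['ft_force'],o['moment'],o['width'])
E
python3 -m crank '[[0,-1,12,0,0,0,0],[0,-2,40,0,0,0,0],[0,-4,85,0,0,0,0],[0,-6,135,0,0,0,0],[0,-8,185,0,0,0,0],[0,-10,235,0,0,0,0],[0,-12,285,0,0,0,0],[0,-14,330,0,0,0,0]]'; python3 -m crank '[[0,-2,45,0,0,0,0],[0,-4,85,0,0,0,0],[0,-5,115,0,0,0,0],[0,-6,138,0,0,0,0],[0,-7,150,0,0,0,0],[0,-7,151,0,0,0,0],[0,-7,151,0,0,0,0],[0,-7,151,0,0,0,0]]'
python3 - <<'E'
from h import *
o=get_obs();print(o['t'],o['position'],o['ft_force'],o['moment'],o['width'])
shot('wrist','w4.png');shot('side','s4.png');shot('top','t4.png')
a=cv2.imread('pics/s4.png')[90:270,220:400];b=cv2.imread('pics/w4.png')[60:360,130:430]
cv2.imwrite('pics/sw4.png',np.hstack([cv2.resize(a,(360,360),interpolation=2),cv2.resize(b,(430,360),interpolation=2)]))
E
```

```text
t: 7.3
position: [0.5622, 0.2375, 0.1978]
orientation: [[0.002, 1.0, -0.023], [0.0, -0.023, -1.0], [-1.0, 0.002, -0.0]]
ft_force: [0.8, 0.1, -2.7]
width: 0.284
7.3 [0.56218799 0.23745857 0.19781313] [ 0.76494459  0.12493268 -2.71363187] [0.02773411 0.05134712 0.02652444] 0.28416305360242244
t: 8.3
position: [0.5388, -0.0944, 0.1948]
orientation: [[-0.002, 1.0, -0.024], [0.001, -0.024, -1.0], [-1.0, -0.002, -0.001]]
ft_force: [-0.2, 0.4, -2.2]
width: 0.286
t: 9.3
position: [0.53, -0.2421, 0.1961]
orientation: [[-0.0, 1.0, -0.022], [0.0, -0.022, -1.0], [-1.0, -0.0, -0.0]]
ft_force: [0.9, -0.6, -2.8]
width: 0.287
9.3 [ 0.53002531 -0.24213641  0.19613817] [ 0.9340214  -0.56673914 -2.80740591] [-0.02818831  0.05551343 -0.013177  ] 0.287270714922722
```

View pics/sw4.png

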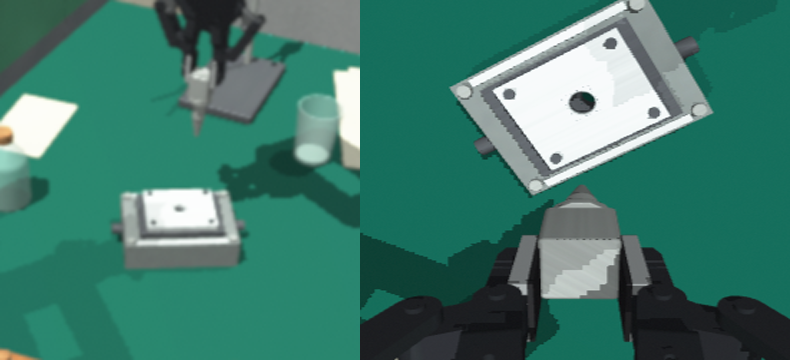

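Pin is held upright. Nose is at wrist pixel about (285,216) and side (318,157); plate hole at wrist (285,145). Now for the precise positions.

```bash
python3 - <<'E'
from h import *
o=get_obs();p=o['position']
w=cv2.imread('pics/w4.png',0);t=cv2.imread('pics/t4.png',0);s=cv2.imread('pics/s4.png',0)
def blob(im,u,v,r,th):
  q=im[v-r:v+r,u-r:u+r];q=cv2.resize(q,None,fx=8,fy=8,interpolation=2)
  n,l,st,c=cv2.connectedComponentsWithStats((q<th).astype(np.uint8))
  best=min(range(1,n),key=lambda i:np.hypot(*(c[i]-8*r))+ (1e9 if st[i][4]<100 else 0))
  return (u-r+(c[best][0]+.5)/8-.5, v-r+(c[best][1]+.5)/8-.5, st[best][2:]/8)
h=blob(w,285,145,14,140);print('w',h); hs=blob(s,310,194,6,150);print('s',hs,blob(s,310,194,6,120)); 
W=onz('w4.png',*h[:2],.058);print('hole w',W,'top',onz('top0.png',320,230.75,.058))
print('x3',cross([ray('w4.png',*h[:2]),ray('s4.png',*hs[:2])]),cross([ray('w4.png',*h[:2]),ray('top0.png',320,230.75)]))
n=cross([ray('w4.png',284.9,215.3),ray('s4.png',318,157.5)]);print('nose',n,n-p)
print('exp nose',proj('w4.png',[p[0],p[1]+.002,.151]),'nose at z .151',onz('w4.png',284.9,215.3,.151)-p)
# plate corner screws for yaw
sc=[onz('w4.png',130+(x-360)*300/430,60+y*300/360,.058) for x,y in [(509,95),(609,44),(653,113),(556,158)]]
print(np.mean(sc,0),[np.degrees(np.arctan2(*(sc[b]-sc[a])[1::-1])) for a,b in [(0,1),(3,2)]])
E
```

```text
w (np.float64(284.63863218356147), np.float64(144.9610255985045), array([  18.5  ,   18.25 , 2072.875]))Traceback (most recent call last):
  File "<stdin>", line 9, in <module>
  File "<stdin>", line 7, in blob
ValueError: min() iterable argument is empty
```

```bash
python3 - <<'E'
from h import *
o=get_obs();p=o['position']
h=(284.64,144.96); hs=(310,194)
W=onz('w4.png',*h,.058);print('hole w',W,'top',onz('top0.png',320,230.75,.058))
print('x3',cross([ray('w4.png',*h),ray('s4.png',*hs)]),cross([ray('w4.png',*h),ray('top0.png',320,230.75)]))
n=cross([ray('w4.png',284.9,215.3),ray('s4.png',318,157.5)]);print('nose',n,n-p)
print('exp nose',proj('w4.png',[p[0],p[1]+.002,.151]),'nose at z .151',onz('w4.png',284.9,215.3,.151)-p)
sc=[onz('w4.png',130+(x-360)*300/430,60+y*300/360,.058) for x,y in [(509,95),(609,44),(653,113),(556,158)]]
print(np.mean(sc,0),[np.degrees(np.arctan2(*(sc[b]-sc[a])[1::-1])) for a,b in [(0,1),(3,2)]])
E
```

```text
hole w [ 0.53182845 -0.20126507  0.058     ] top [ 0.52966276 -0.20494555  0.058     ]
x3 [ 0.53139972 -0.2016719   0.05622259] [ 0.53222734 -0.20589503  0.0340206 ]
nose [ 0.53053061 -0.23899935  0.15106261] [ 0.00050607  0.00351131 -0.04513892]
exp nose (np.float64(283.97742011430745), np.float64(217.4081260944733)) nose at z .151 [ 0.00069425  0.00358606 -0.04520153]
[ 0.53163543 -0.20272932  0.058     ] [np.float64(28.926352853121102), np.float64(28.318234847444096)]
```

```bash
python3 -m crank '[[10,0,-8,0,0,0,0],[25,0,-20,0,0,0,0],[40,0,-32,0,0,0,0],[55,0,-37,0,0,0,0],[70,0,-37,0,0,0,0],[80,0,-37,0,0,0,0],[86,0,-37,0,0,0,0],[88,0,-37,0,0,0,0]]'
python3 -m crank '[[3,0,0,0,0,0,0],[6,0,0,0,0,0,0],[9,0,0,0,0,0,0],[12,0,0,0,0,0,0],[14,0,0,0,0,0,0],[16,0,0,0,0,0,0],[16,0,0,0,0,0,0],[16,0,0,0,0,0,0]]'
python3 - <<'E'
from h import *
o=get_obs();print(o['t'],o['position'],o['orientation'],o['ft_force'],o['moment'],o['width'])
E
```

```text
t: 10.45
position: [0.5307, -0.2064, 0.1078]
orientation: [[-0.0, 1.0, -0.023], [0.0, -0.023, -1.0], [-1.0, -0.0, -0.0]]
ft_force: [-0.2, -0.4, -2.0]
width: 0.281
t: 11.45
position: [0.5307, -0.2062, 0.0922]
orientation: [[0.0, 1.0, -0.023], [-0.0, -0.023, -1.0], [-1.0, 0.0, 0.0]]
ft_force: [0.7, -0.6, -1.8]
width: 0.286
11.45 [ 0.53074575 -0.20617353  0.09216044] [[ 1.02639726e-04  9.99736922e-01 -2.29363417e-02]
 [-5.14317650e-05 -2.29363365e-02 -9.99736926e-01]
 [-9.99999993e-01  1.03792380e-04  4.90640552e-05]] [ 0.69180418 -0.58665918 -1.75471781] [0.03437198 0.01694675 0.01356908] 0.28592416625096223
```

```bash
python3 -m crank '[[2,0,0,0,0,0,0],[4,0,0,0,0,0,0],[5,0,0,0,0,0,0],[6,0,0,0,0,0,0],[7,0,0,0,0,0,0],[7,0,0,0,0,0,0],[7,0,0,0,0,0,0],[7,0,0,0,0,0,0]]';python3 -m crank '[[0.3,0,0,0,0,0,0],[0.6,0,0,0,0,0,0],[0.9,0,0,0,0,0,0],[1.2,0,0,0,0,0,0],[1.5,0,0,0,0,0,0],[1.5,0,0,0,0,0,0],[1.5,0,0,0,0,0,0],[1.5,0,0,0,0,0,0]]'
python3 - <<'E'
from h import *
o=get_obs();print(o['t'],o['position'],o['ft_force'],o['moment'],o['width'])
E
```

```text
t: 12.45
position: [0.5307, -0.2062, 0.0852]
orientation: [[0.0, 1.0, -0.023], [-0.0, -0.023, -1.0], [-1.0, 0.0, 0.0]]
ft_force: [0.8, -0.9, -1.7]
width: 0.285
t: 13.45
position: [0.5308, -0.2062, 0.0838]
orientation: [[0.0, 1.0, -0.023], [-0.0, -0.023, -1.0], [-1.0, 0.0, 0.0]]
ft_force: [-1.2, 0.9, 1.1]
width: 0.287
13.45 [ 0.53078736 -0.20624656  0.08376801] [-1.19316971  0.85821988  1.07694199] [0.04214454 0.16614539 0.00416477] 0.28708166106347033
```

```bash
python3 -m crank '[[0.5,1,0,0,0,0,0],[0.5,2.5,0,0,0,0,0],[0.5,4,0,0,0,0,0],[0.5,5.5,0,0,0,0,0],[0.5,7,0,0,0,0,0],[0.5,8,0,0,0,0,0],[0.5,8,0,0,0,0,0],[0.5,8,0,0,0,0,0]]'
python3 - <<'E'
from h import *
o=get_obs();print(o['t'],o['position'],o['ft_force'],o['moment'])
E
```

```text
t: 14.45
position: [0.5384, -0.206, 0.0826]
orientation: [[-0.001, 1.0, -0.023], [0.001, -0.023, -1.0], [-1.0, -0.001, -0.001]]
ft_force: [-3.8, 1.1, -4.0]
width: 0.282
14.45 [ 0.53836621 -0.20600801  0.08263616] [-3.81265657  1.13849897 -4.01085454] [ 0.22046948  0.66965414 -0.07843735]
```

```bash
python3 -m crank '[[0.3,0,0,0,0,0,0],[0.6,0,0,0,0,0,0],[0.9,0,0,0,0,0,0],[1.2,0,0,0,0,0,0],[1.5,0,0,0,0,0,0],[1.5,0,0,0,0,0,0],[1.5,0,0,0,0,0,0],[1.5,0,0,0,0,0,0]]'
python3 - <<'E'
from h import *
o=get_obs();print(o['t'],o['position'],o['ft_force'],o['moment'])
E
```

```text
t: 15.45
position: [0.5387, -0.2063, 0.0816]
orientation: [[0.0, 1.0, -0.023], [0.0, -0.023, -1.0], [-1.0, 0.0, -0.0]]
ft_force: [-2.9, 2.5, 1.3]
width: 0.289
15.45 [ 0.53874228 -0.20632482  0.08162356] [-2.86511589  2.46023464  1.29634519] [ 0.49749014  0.8637815  -0.01024519]
```

```bash
python3 -m crank '[[0.2,0,0,0,0,0,0],[0.4,0,0,0,0,0,0],[0.6,0,0,0,0,0,0],[0.8,0,0,0,0,0,0],[1,0,0,0,0,0,0],[1,0,0,0,0,0,0],[1,0,0,0,0,0,0],[1,0,0,0,0,0,0]]'
python3 - <<'E'
from h import *
o=get_obs();print(o['t'],o['position'],o['ft_force'],o['moment'])
E
```

```text
t: 16.45
position: [0.5386, -0.2063, 0.0805]
orientation: [[-0.0, 1.0, -0.023], [0.0, -0.023, -1.0], [-1.0, -0.0, -0.0]]
ft_force: [-4.0, 2.8, 1.3]
width: 0.287
16.45 [ 0.53862569 -0.20628988  0.08053931] [-4.02621341  2.78837029  1.25490667] [0.61666965 0.94463651 0.02685768]
```

```bash
python3 -m crank '[[0.4,0,0,0,0,0,0],[0.8,0,0,0,0,0,0],[1.2,0,0,0,0,0,0],[1.6,0,0,0,0,0,0],[2,0,0,0,0,0,0],[2,0,0,0,0,0,0],[2,0,0,0,0,0,0],[2,0,0,0,0,0,0]]'
python3 - <<'E'
from h import *
o=get_obs();print(o['t'],o['position'],o['ft_force'],o['moment'])
E
```

```text
t: 17.45
position: [0.5386, -0.2061, 0.0785]
orientation: [[-0.0, 1.0, -0.023], [0.0, -0.023, -1.0], [-1.0, -0.0, -0.0]]
ft_force: [-4.4, 3.0, 2.2]
width: 0.287
17.45 [ 0.53859046 -0.20612511  0.0785303 ] [-4.35211731  3.00595659  2.188488  ] [0.7168712  1.02199679 0.00723332]
```

```bash
python3 -m crank '[[0.4,0,0,0,0,0,0],[0.8,0,0,0,0,0,0],[1.2,0,0,0,0,0,0],[1.6,0,0,0,0,0,0],[2,0,0,0,0,0,0],[2,0,0,0,0,0,0],[2,0,0,0,0,0,0],[2,0,0,0,0,0,0]]'
python3 - <<'E'
from h import *
o=get_obs();print(o['t'],o['position'],o['ft_force'],o['moment'])
E
```

```text
t: 18.45
position: [0.5385, -0.2059, 0.0765]
orientation: [[-0.0, 1.0, -0.023], [0.001, -0.023, -1.0], [-1.0, -0.001, -0.001]]
ft_force: [-5.7, 4.3, 1.1]
width: 0.287
18.45 [ 0.53848617 -0.2059222   0.076512  ] [-5.68457457  4.33067838  1.1403636 ] [ 0.89936819  1.09296364 -0.04010839]
```

```bash
python3 -m crank '[[0,-0.4,-0.3,0,0,0,0],[0,-0.8,-0.6,0,0,0,0],[0.5,-0.8,-0.6,0,0,0,0],[1,-0.8,-0.6,0,0,0,0],[1.5,-0.8,-0.6,0,0,0,0],[2,-0.8,-0.6,0,0,0,0],[2,-0.8,-0.6,0,0,0,0],[2,-0.8,-0.6,0,0,0,0]]'
python3 - <<'E'
from h import *
o=get_obs();print(o['t'],o['position'],o['ft_force'],o['moment'])
E
```

```text
t: 19.45
position: [0.5379, -0.2057, 0.0745]
orientation: [[-0.0, 1.0, -0.023], [0.0, -0.023, -1.0], [-1.0, -0.0, -0.0]]
ft_force: [-1.6, 4.3, 0.2]
width: 0.285
19.45 [ 0.5378508  -0.20565175  0.07449546] [-1.57925515  4.26469635  0.20365005] [0.68790173 0.57106507 0.00081401]
```

Now +y push dominates; give way in +y.

```bash
python3 -m crank '[[0,0,-0.4,0,0,0,0],[0.3,-0.1,-0.8,0,0,0,0],[0.8,-0.1,-0.8,0,0,0,0],[1.2,-0.1,-0.8,0,0,0,0],[1.6,-0.1,-0.8,0,0,0,0],[2,-0.1,-0.8,0,0,0,0],[2,-0.1,-0.8,0,0,0,0],[2,-0.1,-0.8,0,0,0,0]]'
python3 - <<'E'
from h import *
o=get_obs();print(o['t'],o['position'],o['ft_force'],o['moment'])
E
```

```text
t: 20.45
position: [0.5378, -0.2049, 0.0725]
orientation: [[-0.0, 1.0, -0.023], [0.0, -0.023, -1.0], [-1.0, -0.0, -0.0]]
ft_force: [-2.7, 2.5, -1.2]
width: 0.286
20.45 [ 0.53777142 -0.20491213  0.07252204] [-2.67055245  2.49547997 -1.24357959] [0.36164784 0.62465541 0.03371445]
```

```bash
python3 -m crank '[[0.5,-0.1,-0.1,0,0,0,0],[1,-0.2,-0.2,0,0,0,0],[1.5,-0.3,-0.3,0,0,0,0],[2,-0.3,-0.4,0,0,0,0],[2.5,-0.4,-0.4,0,0,0,0],[3,-0.4,-0.4,0,0,0,0],[3,-0.4,-0.4,0,0,0,0],[3,-0.4,-0.4,0,0,0,0]]'
python3 - <<'E'
from h import *
o=get_obs();print(o['t'],o['position'],o['ft_force'],o['moment'])
E
```

```text
t: 21.45
position: [0.5375, -0.2044, 0.0695]
orientation: [[0.0, 1.0, -0.023], [0.0, -0.023, -1.0], [-1.0, 0.0, -0.0]]
ft_force: [-2.3, 3.0, -0.5]
width: 0.281
21.45 [ 0.53745321 -0.20442899  0.06951008] [-2.27065298  2.99044732 -0.54304861] [0.43265515 0.4493437  0.03985275]
```

```bash
python3 -m crank '[[0.5,0,-0.1,0,0,0,0],[1,0,-0.2,0,0,0,0],[1.5,-0.1,-0.2,0,0,0,0],[2,-0.2,-0.3,0,0,0,0],[2.5,-0.2,-0.3,0,0,0,0],[3,-0.2,-0.3,0,0,0,0],[3,-0.2,-0.3,0,0,0,0],[3,-0.2,-0.3,0,0,0,0]]'
python3 - <<'E'
from h import *
o=get_obs();print(o['t'],o['position'],o['ft_force'],o['moment'])
E
```

```text
t: 22.45
position: [0.5374, -0.2041, 0.0667]
orientation: [[0.0, 1.0, -0.023], [0.0, -0.023, -1.0], [-1.0, 0.0, -0.0]]
ft_force: [-2.9, 3.7, 3.5]
width: 0.287
22.45 [ 0.53738082 -0.20413985  0.06668851] [-2.90101806  3.68291202  3.48388594] [ 0.78112799  0.54094807 -0.04082089]
```

```bash
python3 -m crank '[[0,-0.2,-0.3,0,0,0,0],[0.2,-0.4,-0.6,0,0,0,0],[0.6,-0.4,-0.6,0,0,0,0],[1,-0.4,-0.6,0,0,0,0],[1.5,-0.4,-0.6,0,0,0,0],[2,-0.4,-0.6,0,0,0,0],[2,-0.4,-0.6,0,0,0,0],[2,-0.4,-0.6,0,0,0,0]]'
python3 - <<'E'
from h import *
o=get_obs();print(o['t'],o['position'],o['ft_force'],o['moment'])
E
```

```text
t: 23.45
position: [0.5372, -0.2037, 0.0648]
orientation: [[0.001, 1.0, -0.023], [-0.0, -0.023, -1.0], [-1.0, 0.001, 0.0]]
ft_force: [0.4, 2.9, 5.3]
width: 0.29
23.45 [ 0.53724766 -0.20366091  0.06481791] [0.44685241 2.88568863 5.32541997] [ 0.50549944 -0.15230148  0.01329296]
```

```bash
python3 -m crank '[[0,0,-0.3,0,0,0,0],[0,0,-0.6,0,0,0,0],[0.3,0,-0.7,0,0,0,0],[0.6,0,-0.7,0,0,0,0],[1,0,-0.7,0,0,0,0],[1.5,0,-0.7,0,0,0,0],[1.5,0,-0.7,0,0,0,0],[1.5,0,-0.7,0,0,0,0]]'
python3 - <<'E'
from h import *
o=get_obs();print(o['t'],o['position'],o['ft_force'],o['moment'])
E
```

```text
t: 24.45
position: [0.5372, -0.2029, 0.0631]
orientation: [[0.001, 1.0, -0.023], [-0.0, -0.023, -1.0], [-1.0, 0.001, 0.0]]
ft_force: [2.7, 1.4, 2.9]
width: 0.29
24.45 [ 0.53716941 -0.20294466  0.06313675] [2.69729064 1.43562558 2.86462975] [ 0.10189255 -0.75175816  0.00190234]
```

```bash
python3 -m crank '[[0,0.1,-0.1,0,0,0,0],[0.2,0.2,-0.2,0,0,0,0],[0.6,0.2,-0.2,0,0,0,0],[1,0.3,-0.3,0,0,0,0],[1.5,0.3,-0.3,0,0,0,0],[2,0.3,-0.3,0,0,0,0],[2,0.3,-0.3,0,0,0,0],[2,0.3,-0.3,0,0,0,0]]'
python3 - <<'E'
from h import *
o=get_obs();print(o['t'],o['position'],o['ft_force'],o['moment'])
E
```

```text
t: 25.45
position: [0.5374, -0.2026, 0.0612]
orientation: [[0.0, 1.0, -0.023], [-0.0, -0.023, -1.0], [-1.0, 0.0, 0.0]]
ft_force: [5.2, 0.3, 4.7]
width: 0.285
25.45 [ 0.53738885 -0.20259594  0.06115989] [5.16444554 0.32495581 4.70305001] [ 0.04788016 -1.03001618 -0.058327  ]
```

```bash
python3 -m crank '[[0,0.3,0,0,0,0,0],[0,0.6,0,0,0,0,0],[0.3,0.8,0,0,0,0,0],[0.6,0.8,0,0,0,0,0],[1,0.8,0,0,0,0,0],[1.5,0.8,0,0,0,0,0],[1.5,0.8,0,0,0,0,0],[1.5,0.8,0,0,0,0,0]]'
python3 - <<'E'
from h import *
o=get_obs();print(o['t'],o['position'],o['ft_force'],o['moment'])
E
```

```text
t: 26.45
position: [0.5379, -0.2024, 0.0594]
orientation: [[-0.0, 1.0, -0.023], [0.0, -0.023, -1.0], [-1.0, -0.0, -0.0]]
ft_force: [3.0, 0.9, 3.4]
width: 0.286
26.45 [ 0.53785655 -0.20244675  0.05941914] [2.99719121 0.93696957 3.35155932] [ 0.19652685 -0.67404221  0.00813304]
```

```bash
python3 -m crank '[[0,0.2,0,0,0,0,0],[0.3,0.5,-0.1,0,0,0,0],[0.7,0.5,-0.2,0,0,0,0],[1,0.5,-0.2,0,0,0,0],[1.5,0.6,-0.2,0,0,0,0],[2,0.6,-0.2,0,0,0,0],[2,0.6,-0.2,0,0,0,0],[2,0.6,-0.2,0,0,0,0]]'
python3 - <<'E'
from h import *
o=get_obs();print(o['t'],o['position'],o['ft_force'],o['moment'])
E
```

```text
t: 27.45
position: [0.5384, -0.2023, 0.0574]
orientation: [[-0.0, 1.0, -0.023], [0.0, -0.023, -1.0], [-1.0, -0.0, -0.0]]
ft_force: [1.7, 1.3, 1.6]
width: 0.284
27.45 [ 0.53842625 -0.20227067  0.05739049] [1.65442137 1.34828741 1.55061884] [ 0.33442453 -0.25436518  0.01466271]
```

```bash
python3 -m crank '[[0.3,0.1,-0.1,0,0,0,0],[0.6,0.2,-0.2,0,0,0,0],[1,0.2,-0.2,0,0,0,0],[1.4,0.2,-0.2,0,0,0,0],[1.7,0.2,-0.2,0,0,0,0],[2,0.2,-0.2,0,0,0,0],[2,0.2,-0.2,0,0,0,0],[2,0.2,-0.2,0,0,0,0]]'
python3 - <<'E'
from h import *
o=get_obs();print(o['t'],o['position'],o['ft_force'],o['moment'])
E
```

```text
t: 28.45
position: [0.5388, -0.2021, 0.0555]
orientation: [[0.0, 1.0, -0.023], [0.0, -0.023, -1.0], [-1.0, 0.0, -0.0]]
ft_force: [0.4, 2.2, 1.4]
width: 0.292
28.45 [ 0.53880096 -0.20213494  0.05554616] [0.42879887 2.1533004  1.3783272 ] [ 0.49861948 -0.17116721 -0.0236859 ]
```

```bash
python3 -m crank '[[0,0,-0.2,0,0,0,0],[0.3,0,-0.4,0,0,0,0],[0.7,0,-0.4,0,0,0,0],[1,0,-0.4,0,0,0,0],[1.5,0,-0.4,0,0,0,0],[2,0,-0.4,0,0,0,0],[2,0,-0.4,0,0,0,0],[2,0,-0.4,0,0,0,0]]'
python3 - <<'E'
from h import *
o=get_obs();print(o['t'],o['position'],o['ft_force'],o['moment'])
E
```

```text
t: 29.45
position: [0.539, -0.2019, 0.0537]
orientation: [[0.0, 1.0, -0.023], [-0.0, -0.023, -1.0], [-1.0, 0.0, 0.0]]
ft_force: [1.9, 1.3, 3.2]
width: 0.285
29.45 [ 0.53902996 -0.20190861  0.05369543] [1.87005476 1.26860879 3.20156757] [ 0.38200553 -0.39247184  0.06871584]
```

```bash
python3 -m crank '[[0,0.2,-0.1,0,0,0,0],[0.3,0.3,-0.2,0,0,0,0],[0.7,0.3,-0.2,0,0,0,0],[1,0.3,-0.2,0,0,0,0],[1.5,0.3,-0.2,0,0,0,0],[2,0.3,-0.2,0,0,0,0],[2,0.3,-0.2,0,0,0,0],[2,0.3,-0.2,0,0,0,0]]'
python3 - <<'E'
from h import *
o=get_obs();print(o['t'],o['position'],o['ft_force'],o['moment'])
E
```

```text
t: 30.45
position: [0.5392, -0.2017, 0.0516]
orientation: [[0.0, 1.0, -0.023], [-0.0, -0.023, -1.0], [-1.0, 0.0, 0.0]]
ft_force: [3.0, -0.4, 1.6]
width: 0.289
30.45 [ 0.53922428 -0.20173336  0.05157204] [ 3.04488751 -0.40101146  1.55781977] [ 0.10080632 -0.71707251 -0.04195276]
```

Expected seating is near TCP z 0.0492. I'll go on gently.

```bash
python3 -m crank '[[0,0.2,0,0,0,0,0],[0.3,0.4,0,0,0,0,0],[0.6,0.4,0,0,0,0,0],[0.9,0.4,0,0,0,0,0],[1.2,0.4,0,0,0,0,0],[1.5,0.4,0,0,0,0,0],[1.5,0.4,0,0,0,0,0],[1.5,0.4,0,0,0,0,0]]'
python3 - <<'E'
from h import *
o=get_obs();print(o['t'],o['position'],o['ft_force'],o['moment'])
E
python3 -m crank '[[0.2,0.1,0,0,0,0,0],[0.4,0.1,0,0,0,0,0],[0.6,0.1,0,0,0,0,0],[0.8,0.1,0,0,0,0,0],[0.8,0.1,0,0,0,0,0],[0.8,0.1,0,0,0,0,0],[0.8,0.1,0,0,0,0,0],[0.8,0.1,0,0,0,0,0]]'
```

```text
t: 31.45
position: [0.5394, -0.2016, 0.05]
orientation: [[-0.0, 1.0, -0.023], [0.0, -0.023, -1.0], [-1.0, -0.0, -0.0]]
ft_force: [0.9, -0.2, 2.0]
width: 0.283
31.45 [ 0.5393967  -0.20161307  0.04998404] [ 0.86770555 -0.188968    1.96137189] [ 0.01947117 -0.4276508  -0.03692504]
t: 32.45
position: [0.5395, -0.2016, 0.0492]
orientation: [[-0.0, 1.0, -0.023], [0.0, -0.023, -1.0], [-1.0, -0.0, -0.0]]
ft_force: [0.8, 0.1, 2.1]
width: 0.287
```

```bash
python3 -m crank '[[0.2,0,0,0,0,0,0],[0.4,0,0,0,0,0,0],[0.6,0,0,0,0,0,0],[0.6,0,0,0,0,0,0],[0.6,0,0,0,0,0,0],[0.6,0,0,0,0,0,0],[0.6,0,0,0,0,0,0],[0.6,0,0,0,0,0,0]]'
```

```text
t: 33.45
position: [0.5396, -0.2016, 0.0491]
orientation: [[-0.0, 1.0, -0.023], [0.0, -0.023, -1.0], [-1.0, -0.0, -0.0]]
ft_force: [-1.8, 1.1, 6.1]
width: 0.287
```

```bash
python3 -m crank '[[0.2,0,0,0,0,0,0],[0.4,0,0,0,0,0,0],[0.6,0,0,0,0,0,0],[0.8,0,0,0,0,0,0],[0.8,0,0,0,0,0,0],[0.8,0,0,0,0,0,0],[0.8,0,0,0,0,0,0],[0.8,0,0,0,0,0,0]]'
```

```text
t: 34.45
position: [0.5397, -0.2016, 0.049]
orientation: [[-0.0, 1.0, -0.023], [-0.0, -0.023, -1.0], [-1.0, -0.0, 0.0]]
ft_force: [-2.9, 2.6, 11.0]
width: 0.285
```

Rigid stop at the expected height. Next: relax the push, open, and back off straight up.

```bash
python3 -m crank '[[-0.6,0,0,0,0,0,0],[-1,0,0,0,0,0,0],[-1,0,0,0,0,0,0.35],[-1,0,0,0,0,0,0.45],[-1,0,0,0,0,0,0.6],[-1,0,0,0,0,0,0.6],[-1,0,0,0,0,0,0.6],[-1,0,0,0,0,0,0.6]]'; python3 -m crank '[[-3,0,0,0,0,0,0.6],[-12,0,0,0,0,0,0.6],[-27,0,0,0,0,0,0.6],[-47,0,0,0,0,0,0.6],[-70,0,0,0,0,0,0.6],[-95,0,0,0,0,0,0.6],[-115,0,0,0,0,0,0.6],[-120,0,0,0,0,0,0.6]]'
python3 - <<'E'
from h import *
shot('wrist','w5.png');shot('side','s5.png');shot('top','t5.png')
a=cv2.imread('pics/s5.png')[150:250,260:360];b=cv2.imread('pics/w5.png')[60:360,130:430]
cv2.imwrite('pics/sw5.png',np.hstack([cv2.resize(a,(360,360),interpolation=2),cv2.resize(b,(430,360),interpolation=2)]))
E
```

```text
t: 35.45
position: [0.5396, -0.2017, 0.0489]
orientation: [[0.0, 1.0, -0.023], [-0.0, -0.023, -1.0], [-1.0, 0.0, 0.0]]
ft_force: [-0.0, -0.5, 0.5]
width: 0.601
t: 36.45
position: [0.5408, -0.2023, 0.1717]
orientation: [[0.004, 1.0, -0.023], [-0.002, -0.023, -1.0], [-1.0, 0.004, 0.002]]
ft_force: [0.1, 0.5, 0.5]
width: 0.596
```

View pics/sw5.png

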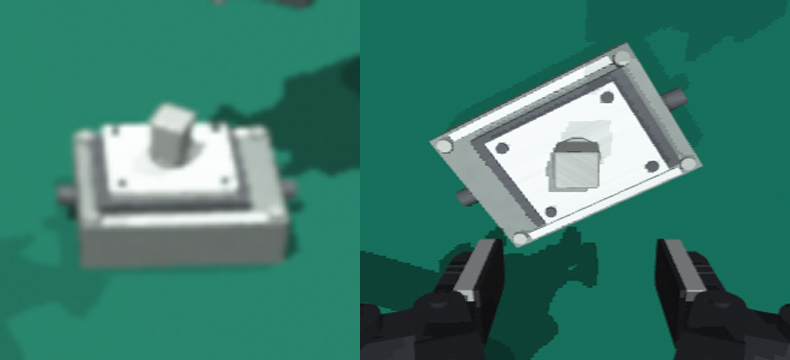

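The pin stands upright in the plate, collar down and fingers clear. Head top is at wrist about (281,202) and side about (308,182). One last height check, then hand in.

```bash
python3 - <<'E'
from h import *
print(cross([ray('w5.png',281.4,201.7),ray('s5.png',308,182)]))
a=cv2.imread('pics/t4.png',0).astype(int);b=cv2.imread('pics/t5.png',0).astype(int)
for n,(u,v) in dict(plug=(123,216),tube=(183,212),jar=(177,140),box=(249,138),bottle=(311,140),weight=(240,289),beaker=(426,275)).items():
  print(n,np.abs(a-b)[v-12:v+12,u-12:u+12].mean().round(1))
o=get_obs();print(o['t'],o['ft_force'],abs(o['qd']).max())
close_job()
E
```

```text
[ 0.53860947 -0.19877756  0.09618164]
plug 1.4
tube 1.7
jar 1.4
box 1.4
bottle 1.3
weight 13.2
beaker 2.5
36.6 [-0.11802187  0.120312   -0.09325969] 0.018080005741744017
the job is handed in; nothing more can be done
```

The pin is seated in the bore with its collar flush on the upper plate. I handed the job in at 36.6 s of the 72 s allowed.

**What I did:** I drew the pin from the rack and put its nose through the upper plate's hole. Feeling about 8 mm towards +x, the nose dropped into the bore. I then drove the pin down in 1–3 mm steps, giving way to side push, until it met a rigid stop. After that I eased off, let go and backed straight up.

**Checks that agreed:**
- **Seating:** the stop came at the expected height (tool z about 0.049). From two views the head's top is 96.2 mm above the bench; flush should be 96 mm.
- **Force:** the highest push I read was about 11 N, at the final seating. Forces were read only at the end of each move, so a brief peak in between would not show.
- **At the end:** the last picture shows the pin upright with the fingers clear.

**What failed or disagreed:**
- **First grasp:** it closed on air above the head, because the fingertips were 20–30 mm higher than the reported tool point. I measured this in two views, went 20 mm lower and gripped. Nothing was moved.
- **First touch on the bush face:** at about 3 N it was close to the sensor noise. I took the drop as real only after further steps down met no added resistance.
- **Bystanders:** comparing top views from before and after insertion, all were unchanged except the brass weight's patch, which changed (13 grey levels, against 1–3 for the others). I think that is the arm or its shadow, since the gripper never went near it, but I did not check further.

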